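# Make up two gift trays at the honey stall

## Task

Make up the two wooden gift trays standing on the counter from the goods set out beside them. The tray with two round wells gets the tall syrup bottle and one small brown bottle; the tray with one round and two square wells gets the other small bottle and both wrapped soaps. Put each thing upright and fully down in the well that fits it, and do not knock over any bottle, the rubber stamp or the brass weight.

Things in the scene. Friction and masses are not known exactly. Their poses are not given: they have to be found in the camera images.
- tonic_tray: Fixed wooden tray with TWO round wells, 180 mm (its y) x 108 mm (its x), rim 15 mm high. Origin: centre of the underside, z up. Large well, 84 mm across, at y = +35 mm (for the syrup); small well, 55 mm across, at y = -49 mm (small bottle); both at x = 0, 8 mm deep, floor 6 mm above the counter. A syrup bottle already standing here can foul the gripper that brings the small bottle.
- bath_tray: Fixed wooden tray with THREE wells in a row, 222 mm (its y) x 86 mm (its x), rim 15 mm high. Origin: centre of the underside, z up. Round well, 55 mm across, on the origin (small bottle); square wells, 62 x 62 mm along x and y, at y = +67 and -67 mm, x = 0 (soaps); 8 mm deep, floor 6 mm above the counter. A bottle in the middle crowds the gripper that brings a soap.
- syrup: Tall dark syrup bottle with a yellow cap, 201 mm tall, 70 mm in diameter, narrowing to the neck above z = 166 mm; the cap, z = 182 to 201 mm, is 31 mm in diameter; 0.56 kg. Origin: centre of the underside; z up along the bottle. It starts upright on the counter beside the trays.
- small_bottle_1: Small brown bottle with a pale cap and paper label, 41 mm in diameter, 120 mm tall; the cap, z = 104 to 120 mm, is 29 mm in diameter; 0.15 kg. Origin: centre of the underside; z up along the bottle. Starts upright on the counter. The two small bottles are alike and interchangeable.
- small_bottle_2: Small brown bottle with a pale cap and paper label, 41 mm in diameter, 120 mm tall; the cap, z = 104 to 120 mm, is 29 mm in diameter; 0.15 kg. Origin: centre of the underside; z up along the bottle. Starts upright on the counter. The two small bottles are alike and interchangeable.
- soap_1: Paper-wrapped white soap, a square pillow 48 x 48 mm, 26 mm high, with rounded edges; widest at about half its height; 0.055 kg. Origin: centre of the underside; x and y across its flat sides, z up. The two soaps are alike and interchangeable; it starts flat on the counter beside the trays.
- soap_2: Paper-wrapped white soap, a square pillow 48 x 48 mm, 26 mm high, with rounded edges; widest at about half its height; 0.055 kg. Origin: centre of the underside; x and y across its flat sides, z up. The two soaps are alike and interchangeable; it starts flat on the counter beside the trays.
- stamp: Bystander: rubber stamp with a wooden knob handle, 29 x 40 x 68 mm, standing on its face on the counter among the goods. Origin: centre of the underside; z up. Must stay standing. Fixed at the left, from x = 0.52 m and y = 0.34 m on, are tubs of bottles, about 0.16 m high.
- brass_weight: Bystander: brass knob weight of the scale, 29 mm in diameter, 45 mm tall, standing on the counter among the goods. Origin: centre of the underside; z up. Must stay standing. Fixed behind the trays is the counter scale: its pan reaches forward to x = 0.56 m, from y = -0.06 to +0.19 m, and its rim is 0.225 m high.

How it is judged:
By the outcome, as a careful person would: the job done as asked, in the order asked, and still so for the second after the job is handed in, with the robot touching nothing.
It also fails if it takes over 109 s, if anything falls off the work surface, if the arm or the gripper's body presses on something with over 40 N, if the wrist force passes 120 N, or if a joint passes its speed limit or range.

## Robot

A 6-joint arm with a two-finger parallel gripper is mounted at the origin on a cart in front of the work surface, level with it; the furniture and walls round the work are solid. World frame = base frame: x ahead of the robot, y to its left, z up, the work surface at z = 0. Lengths are in m, angles in rad, forces in N, time in s.
With the tool pointing down it reaches from about 0.4 to 0.825 m from the base axis. Payload 7 kg.
Tool frame: the origin (TCP) lies at the centre of the arm's flange, where the gripper is bolted on; the fingertips stand 178 mm ahead of it and the grasp point (between the pads) lies arm.tcp_to_grasp ahead of it (arm.tcp_to_grasp is the distance from the TCP to the grasp point, in m); z points along the fingers, y is the direction in which the jaws open and shut (so a half turn about z gives the same grasp; the last joint's range is limited). The gripper opens to 88 mm and grips with 3 to 60 N. Pads are 19 mm wide; open, the fingers measure 130 mm over their backs; the gripper's body (78 mm by 193 mm) begins 47 mm behind the grasp point.
Start: joints at [1.484, 0.359, 0.012, 0, -1.224, -0.288], TCP at [0.247, 0.628, 0.405] pointing down, gripper open.
Joint ranges: [-3.07, 3.07], [-1.43, 2.12], [-1.02, 1.25], [-3.03, 1.67], [-3.05, -0], [-3.03, 3.03]. Speed limits (rad/s): [2.39, 2.39, 3.01, 3.14, 3.14, 3.14].

## Interface

Orientations are given as [roll, pitch, yaw] about the fixed x, y, z axes, in that order (R = Rz(yaw) Ry(pitch) Rx(roll)).
In Python, from station import arm gives the robot as it stands.
- The arm moves only by the tool move_arm, never from a script. Its argument "deltas" is a list of rows, each a list of 6 numbers: the shift along the world's x, y, z in mm, then the turn, a rotation vector about the world's x, y, z in degrees. In form: [[tx, ty, tz, ax, ay, az], ...]. A call has exactly 5 rows; each row shifts and turns the commanded pose from where the row before left it; what a row does not reach is not made up. A row lasts 1/12 s, in which the tool goes at most 41.7 mm and 7.16 degrees, less where a joint would pass 70% of its speed; a pose out of reach is approached as far as the arm can. A call with a gripper value outside its range is refused whole. "claw" is the closure in counts, from 0 (fully open) to 255 (shut), set as the call begins (left out, the last holds). The fingers move at their own pace and stop on an object; "squeeze" is the grip in N (left out, the last holds). Time passes only in rows, so rows that do not move let the fingers close, or fill a call up. It gives the time, the measured TCP pose, the force and the opening at its end, in the units of the state.
- arm.get_state(): the state, without advancing time (a new reading comes with each control period).
- arm.grab_frame(name): name is "scene" or "top" or "wrist"; returns the picture (480x640x3 uint8, red, green, blue); there is no depth.
- arm.calibration(name): a dict with "intrinsics" (3x3 intrinsics, pixels), "T" (4x4, takes a point from camera to world coordinates); the wrist camera has in their place "mount" (4x4, takes a point from camera to tool coordinates, whose origin is the TCP and whose axes are the flange's). Camera axes: x right, y up, looking along -z (the intrinsics and any distortion apply to the point x, -y, -z); pixel columns grow to the right and rows downward; lengths in m; the calibration is good to about 2 mm. A picture is of the moment at which its call begins: read the wrist's pose just before it. calibration takes no time and is no camera call.
- arm.job_done(): hands the job in, once; it reports no verdict.
Trained networks look in the newest picture that a camera, given by its name, has taken for a name from the list of things; names that differ only in an ending like _2 or _b are one class to them, and where a whole thing is asked for, a point or a joint stands for the part that bears it (a point fixed in the world has none). Each returns a list of dicts, best first, with "score" (0 to 1); they miss things now and then, are a little off and sometimes report something else, mostly with a low value. They report only what shows in the picture. A call takes as long as a camera call.
- arm.spot_in(thing, camera): "xy" ([column, row] in pixels, amid what is visible of it).
- arm.masks_of(thing, camera): "pixels" (480x640 bool, what is visible of it) and "xy" ([column, row] in pixels, amid what is visible of it).
- arm.spot_point(thing, camera): "xy" ([column, row] in pixels: a listed point, or the origin of a listed thing).
The state is a dict: "t": time; "q": joint angles; "qd": joint speeds; "joint_efforts": joint torques, N m; "eef_pos": TCP position; "ee_rot": TCP orientation; "force": force on the tool from outside, world axes, zero at the start; "moment": the same for the moment, N m; "width": finger opening in m.
Only numpy, scipy, OpenCV 4.12 (cv2) and the standard library are available. Lean on these libraries where they do the work, as an engineer would, in place of code of your own. Each camera call takes 0.05 s, during which the arm holds its last target. There are 200 camera calls.

## Working session

There is one attempt and no reset: what is moved stays moved. The work goes in short steps, Python scripts to look and compute and a tool call to move; the robot and the scene stay as the last step left them, time stands still between calls to the robot, and variables do not carry over. Pictures are saved under pics/ and viewed, about 12 in all and at most 16, crops included, and the job is handed in when it is done.

Besides the shell and the picture viewer there is one more tool, called after "Call:" by a JSON object that holds its "fn" and its "kwargs". move_arm: Moves the arm, as the interface text tells. Its arguments: {"type":"object","properties":{"deltas":{"type":"array","items":{"type":"array","items":{"type":"number"}}},"claw":{"type":"number"},"squeeze":{"type":"number"}},"required":["deltas"]}

```bash
mkdir -p pics; ls; cat > h.py <<'E'
import numpy as np, cv2
from station import arm
from scipy.spatial.transform import Rotation as R
def cam(n,st=None):
    c=arm.calibration(n)
    if n=='wrist':
        st=st or arm.get_state()
        T=np.eye(4);T[:3,:3]=R.from_euler('xyz',st['ee_rot']).as_matrix();T[:3,3]=st['eef_pos']
        T=T@np.array(c['mount'])
    else: T=np.array(c['T'])
    return np.array(c['intrinsics']),T
def ray(px,z,KT):
    K,T=KT
    d=np.linalg.inv(K)@[px[0],px[1],1]; d=T[:3,:3]@[d[0],-d[1],-d[2]]
    o=T[:3,3]; return o+d*(z-o[2])/d[2]
def proj(p,KT):
    K,T=KT
    c=T[:3,:3].T@(np.array(p)-T[:3,3]); u=K@[c[0],-c[1],-c[2]]; return u[:2]/u[2]
def save(n,im): cv2.imwrite('pics/'+n,im[:,:,::-1])
E
python3 - <<'E'
from h import *
print(arm.tcp_to_grasp, arm.get_state())
for n in ['top','scene','wrist']:
    c=arm.calibration(n); print(n,{k:np.round(v,3).tolist() if not isinstance(v,str) else v for k,v in c.items()})
hts=dict(tonic_tray=0,bath_tray=0,syrup=0,small_bottle_1=0,soap_1=0,stamp=0,brass_weight=0)
for n in ['top','scene']:
    im=arm.grab_frame(n); save(n+'1.png',im); KT=cam(n)
    for k,z in hts.items():
        for r in arm.spot_point(k,n): 
            if r['score']>.2: print(n,k,round(r['score'],2),np.round(r['xy']),np.round(ray(r['xy'],z,KT)[:2],3))
E
```

```text
pics
0.1593 {'t': 0.0, 'q': array([ 1.48415045e+00,  3.59368080e-01,  1.10969354e-02, -3.65142573e-04,
       -1.22408607e+00, -2.88118625e-01]), 'qd': array([-9.17604568e-04, -1.14199445e-03, -3.46756058e-04, -1.10739312e-03,
       -4.05619535e-05, -2.40967622e-04]), 'joint_efforts': array([-2.19939524e-03, -5.82714057e+01,  2.93045068e+01,  6.99713588e+00,
        6.66299660e-03, -1.72754790e-04]), 'eef_pos': array([0.24700215, 0.62798461, 0.40374848]), 'ee_rot': array([ 3.13999856e+00, -1.14457519e-04, -3.74888752e-01]), 'force': array([ 0.59249177, -0.00126199, -0.50512023]), 'moment': array([ 0.0123866 , -0.02680588,  0.01866563]), 'width': 0.08769723945766045}
top {'intrinsics': [[553.034, 0.0, 327.309], [0.0, 553.034, 244.452], [0.0, 0.0, 1.0]], 'T': [[-0.008, 0.985, -0.171, 0.231], [-1.0, -0.005, 0.021, 0.0], [0.02, 0.172, 0.985, 1.583], [0.0, 0.0, 0.0, 1.0]]}
scene {'intrinsics': [[538.277, 0.0, 321.699], [0.0, 538.277, 232.719], [0.0, 0.0, 1.0]], 'T': [[0.752, 0.441, -0.49, -0.121], [-0.659, 0.507, -0.556, -0.717], [0.004, 0.741, 0.672, 0.871], [0.0, 0.0, 0.0, 1.0]]}
wrist
[... 306 characters left out ...]
77 [182. 265.] [0.449 0.384]
top small_bottle_1 0.68 [225. 269.] [0.437 0.263]
top small_bottle_1 0.65 [432. 270.] [ 0.432 -0.337]
top soap_1 0.8 [234. 229.] [0.555 0.239]
top stamp 0.62 [465. 262.] [ 0.454 -0.434]
top brass_weight 0.55 [356. 251.] [ 0.487 -0.117]
scene tonic_tray 0.55 [424. 295.] [ 0.547 -0.29 ]
scene bath_tray 0.97 [294. 229.] [0.472 0.058]
scene bath_tray 0.65 [404. 337.] [ 0.434 -0.336]
scene small_bottle_1 0.75 [406. 340.] [ 0.432 -0.344]
scene small_bottle_1 0.7 [232. 194.] [0.435 0.268]
scene soap_1 0.78 [278. 180.] [0.565 0.241]
scene soap_1 0.55 [359. 298.] [ 0.436 -0.205]
scene stamp 0.9 [453. 361.] [ 0.462 -0.437]
scene brass_weight 0.8 [346. 264.] [ 0.486 -0.111]
```

View pics/top1.png

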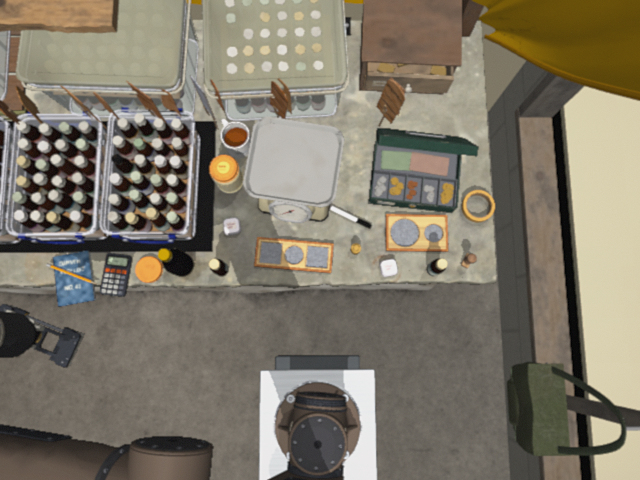

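View pics/scene1.png

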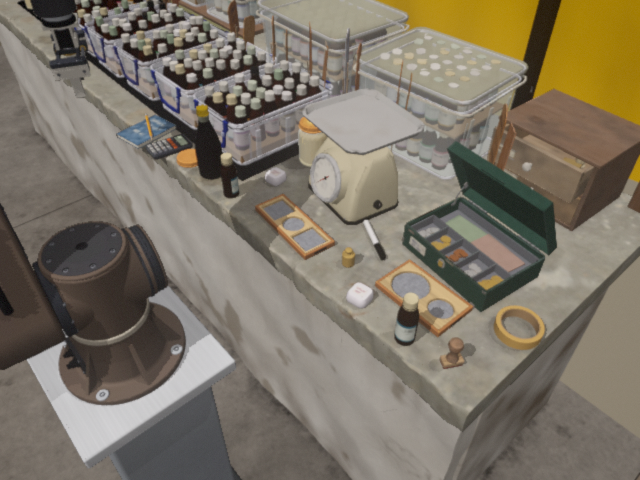

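The top view shows, from left to right:
- syrup at about (180,262)
- small bottle at (218,267)
- soap at (232,227)
- bath tray at (294,254)
- brass weight at (356,248)
- soap at (389,266)
- tonic tray at (417,233), with its large well on the left
- small bottle at (437,266)
- stamp at (468,260)

I'll go above the left bottle and look from there.

Call:
{"fn": "move_arm", "kwargs": {"deltas": [[19,-36,0,0,0,-6.8],[19,-36,0,0,0,-6.8],[19,-36,0,0,0,-6.8],[19,-36,0,0,0,-6.8],[19,-36,0,0,0,-6.8]], "claw": 0, "squeeze": 15}}

```text
t: 1.22
eef_pos: [0.3425, 0.4464, 0.4048]
ee_rot: [-3.141, 0.0, -0.974]
force: [1.0, 0.4, 0.9]
width: 0.0874
```

Call:
{"fn": "move_arm", "kwargs": {"deltas": [[19,-36,0,0,0,-6.8],[19,-36,0,0,0,-6.8],[19,-36,0,0,0,-6.8],[19,-36,0,0,0,-6.8],[18,-38,0,0,0,-6.8]]}}

```text
t: 1.63
eef_pos: [0.4364, 0.2647, 0.4051]
ee_rot: [-3.141, 0.001, -1.567]
force: [1.6, 0.6, -0.5]
width: 0.0882
```

Call:
{"fn": "move_arm", "kwargs": {"deltas": [[0,0,0,0,0,0],[0,0,0,0,0,0],[0,0,0,0,0,0],[0,0,0,0,0,0],[0,0,0,0,0,0]]}}

```text
t: 2.05
eef_pos: [0.4356, 0.2675, 0.4046]
ee_rot: [3.142, -0.0, -1.56]
force: [-1.0, 0.8, 0.2]
width: 0.0876
```

```bash
cat >> h.py <<'E'
def look(names,fn,z=None):
    st=arm.get_state(); im=arm.grab_frame('wrist'); save(fn,im); KT=cam('wrist',st)
    print('t',round(st['t'],2),'tcp',np.round(st['eef_pos'],4),'rpy',np.round(np.degrees(st['ee_rot']),1),'q6',round(st['q'][5],2),'w',round(st['width'],4))
    for k in names:
        for r in arm.spot_point(k,'wrist'):
            if r['score']>.2: print('point',k,round(r['score'],2),np.round(r['xy']),np.round(ray(r['xy'],0,KT)[:2],4))
    return im,KT
def soap(KT,z=.013):
    for r in arm.masks_of('soap_1','wrist'):
        if r['score']<.3: continue
        ys,xs=np.nonzero(r['pixels'])
        h=cv2.convexHull(np.c_[xs,ys].astype(np.float32))[:,0]
        P=np.array([ray(p,z,KT)[:2] for p in h])*1000
        print('soap mask',round(r['score'],2),len(xs),cv2.minAreaRect(P.astype(np.float32)))
E
python3 - <<'E'
from h import *
im,KT=look(['syrup','small_bottle_1','soap_1'],'w1.png')
soap(KT)
E
```

```text
t 2.05 tcp [0.4356 0.2675 0.4046] rpy [180.   -0.  -89.4] q6 -0.92 w 0.0876
point syrup 0.91 [305. 330.] [0.4451 0.3885]
point small_bottle_1 0.89 [314. 215.] [0.4374 0.2752]
point soap_1 0.73 [180. 180.] [0.5568 0.2443]
soap mask 0.82 3125 ((558.1779174804688, 245.2608184814453), (51.724571228027344, 48.38102340698242), 8.536439895629883)
soap mask 0.49 10996 ((480.6652526855469, 138.69677734375), (79.48800659179688, 86.87916564941406), 85.2422103881836)
```

View pics/w1.png

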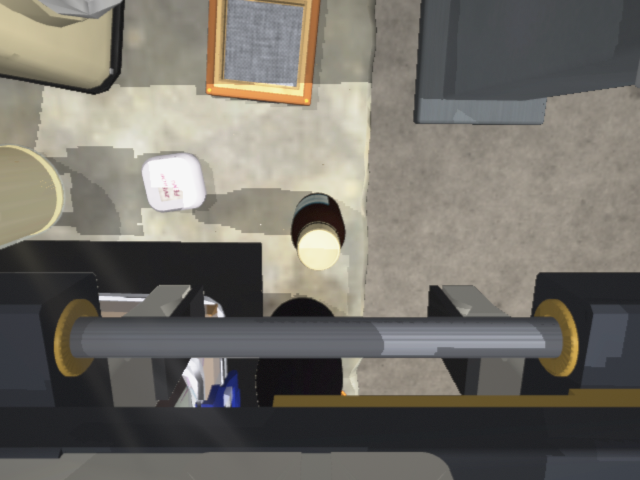

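The close view shows the left bottle's cap at (319,250), the soap at (174,181) about 8° off square, and the syrup partly behind the gripper. I'll work out the bottle position from its cap.

```bash
python3 - <<'E'
from h import *
print(arm.get_state()['q'])
KT=cam('wrist'); print('cap',ray((319.5,246),.12,KT),'bottom edge cap',ray((319,269),.12,KT))
for p in [(.4374,.268),(.4374,.272)]:
    print([np.round(proj((*p,z),KT)) for z in (0,.06,.104,.12)])
for r in arm.masks_of('small_bottle_1','wrist'):
    ys,xs=np.nonzero(r['pixels']); print(r['score'],xs.min(),xs.max(),ys.min(),ys.max())
E
```

```text
[ 9.34675158e-01  8.73683354e-02 -3.43460942e-01 -1.70029707e-05
 -1.14019813e+00 -9.24201475e-01]
cap [0.43329218 0.27102445 0.12      ] bottom edge cap [0.43341732 0.28639269 0.12      ]
[array([314., 208.]), array([314., 222.]), array([313., 235.]), array([313., 241.])]
[array([314., 212.]), array([314., 227.]), array([313., 241.]), array([313., 247.])]
0.81 291 344 192 269
```

Call:
{"fn": "move_arm", "kwargs": {"deltas": [[-1,4,-20,0,0,0],[0,0,-36,0,0,0],[0,0,-36,0,0,0],[0,0,-36,0,0,0],[0,0,-36,0,0,0]]}}

```text
t: 2.77
eef_pos: [0.4348, 0.2705, 0.2396]
ee_rot: [-3.141, 0.001, -1.561]
force: [-0.1, 0.5, -0.2]
width: 0.0873
```

Call:
{"fn": "move_arm", "kwargs": {"deltas": [[0,0,-16,0,0,0],[0,0,0,0,0,0],[0,0,0,0,0,0],[0,0,0,0,0,0],[0,0,0,0,0,0]]}}

```text
t: 3.18
eef_pos: [0.4355, 0.2712, 0.2264]
ee_rot: [-3.14, 0.002, -1.561]
force: [-0.8, 0.1, -0.7]
width: 0.0879
```

Call:
{"fn": "move_arm", "kwargs": {"deltas": [[0,0,0,0,0,0],[0,0,0,0,0,0],[0,0,0,0,0,0],[0,0,0,0,0,0],[0,0,0,0,0,0]], "claw": 255, "squeeze": 15}}

```text
t: 3.6
eef_pos: [0.435, 0.2705, 0.2249]
ee_rot: [-3.141, 0.0, -1.562]
force: [-0.1, -0.1, -0.1]
width: 0.0604
```

Call:
{"fn": "move_arm", "kwargs": {"deltas": [[0,0,0,0,0,0],[0,0,0,0,0,0],[0,0,0,0,0,0],[0,0,0,0,0,0],[0,0,0,0,0,0]]}}

```text
t: 4.02
eef_pos: [0.4349, 0.2704, 0.2246]
ee_rot: [3.141, -0.0, -1.562]
force: [-0.5, -0.3, -0.5]
width: 0.041
```

Call:
{"fn": "move_arm", "kwargs": {"deltas": [[0,0,30,0,0,0],[0,0,40,0,0,0],[0,-5,40,0,0,0],[0,-20,20,0,0,-7],[0,-40,0,0,0,-7]]}}

```text
t: 4.43
eef_pos: [0.4366, 0.2081, 0.3597]
ee_rot: [-3.136, 0.008, -1.808]
force: [2.6, -0.0, -0.7]
width: 0.041
```

Call:
{"fn": "move_arm", "kwargs": {"deltas": [[0,-40,0,0,0,-7],[0,-40,0,0,0,-7],[0,-40,0,0,0,-7],[0,-40,0,0,0,-7],[0,-40,0,0,0,-7]]}}

```text
t: 4.85
eef_pos: [0.4342, 0.0036, 0.3547]
ee_rot: [3.142, 0.0, -2.422]
force: [0.8, -0.3, -1.9]
width: 0.0408
```

```bash
python3 - <<'E'
from h import *
print(np.round(arm.get_state()['eef_pos'],3),arm.get_state()['width'])
for k in ['tonic_tray','bath_tray']:
  for n in ['top','scene']:
    KT=cam(n)
    for r in arm.masks_of(k,n):
        if r['score']<.3: continue
        ys,xs=np.nonzero(r['pixels'])
        h=cv2.convexHull(np.c_[xs,ys].astype(np.float32))[:,0]
        P=np.array([ray(p,.015,KT)[:2] for p in h])*1000
        print(k,n,round(r['score'],2),len(xs),np.round(np.hstack([np.array(x).ravel() for x in cv2.minAreaRect(P.astype(np.float32))]),1))
E
```

```text
[0.434 0.004 0.355] 0.04080809608996751
tonic_tray scene 0.68 3288 [ 533.6 -294.4  184.7  116.1   88.5]
bath_tray top 0.55 2267 [475.5  63.1 221.3  87.1  84.6]
bath_tray scene 0.81 2541 [472.2  60.1 237.7  97.1  84.4]
```

Call:
{"fn": "move_arm", "kwargs": {"deltas": [[0,-40,0,0,0,-7],[0,-40,0,0,0,-7],[0,-40,0,0,0,-7],[10,-38,0,0,0,-7],[20,-30,0,0,0,-7]]}}

```text
t: 5.47
eef_pos: [0.4642, -0.1835, 0.3548]
ee_rot: [3.141, 0.0, -3.031]
force: [0.6, 2.0, -1.6]
width: 0.0411
```

Call:
{"fn": "move_arm", "kwargs": {"deltas": [[20,-20,0,0,0,-6],[10,-10,0,0,0,0],[0,0,0,0,0,0],[0,0,0,0,0,0],[0,0,0,0,0,0]]}}

```text
t: 5.88
eef_pos: [0.495, -0.2114, 0.3541]
ee_rot: [3.141, -0.001, -3.13]
force: [0.5, -0.1, -0.9]
width: 0.0411
```

```bash
python3 - <<'E'
from h import *
im,KT=look(['tonic_tray','small_bottle_1','stamp','soap_1','brass_weight'],'w2.png')
soap(KT)
E
```

```text
t 5.88 tcp [ 0.495  -0.2114  0.3541] rpy [ 1.800e+02 -1.000e-01 -1.794e+02] q6 -1.52 w 0.0411
point tonic_tray 0.94 [217. 268.] [ 0.5365 -0.2904]
point small_bottle_1 0.9 [315. 278.] [ 0.5443 -0.2107]
point small_bottle_1 0.6 [150. 135.] [ 0.4322 -0.3365]
point stamp 0.77 [ 24. 161.] [ 0.4524 -0.4338]
point soap_1 0.69 [324. 141.] [ 0.435  -0.2052]
point brass_weight 0.73 [444. 215.] [ 0.4906 -0.1097]
soap mask 0.79 4248 ((434.6390380859375, -205.12765502929688), (48.05778121948242, 48.7763557434082), 9.416544914245605)
soap mask 0.39 10909 ((576.7614135742188, -210.01364135742188), (137.42138671875, 100.45623016357422), 0.6389387845993042)
```

View pics/w2.png

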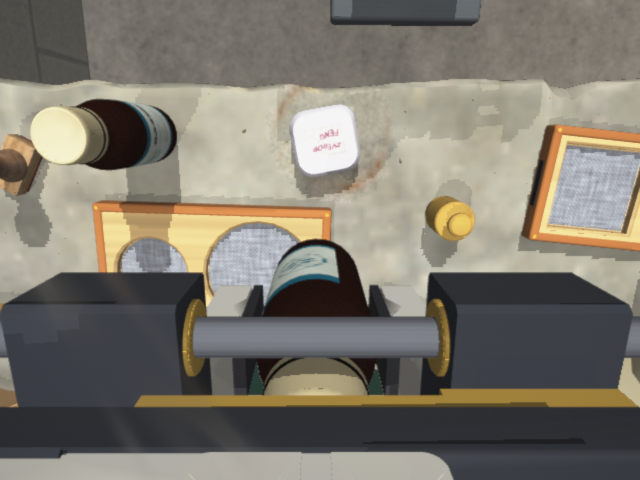

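The view shows the near rim of the tonic tray from (97,204) to (330,209), the small well near (152,265), the soap at (325,140), bottle B's cap at (67,135), and the bottle in the jaws. I'll locate the tray from the near rim corners and the well edges.

```bash
python3 - <<'E'
from h import *
st=arm.get_state(); KT=cam('wrist',st)
a=ray((95,203),.015,KT)[:2]; b=ray((331,208),.015,KT)[:2]; print(a,b,np.linalg.norm(b-a))
u=(b-a)/np.linalg.norm(b-a); n=np.array([-u[1],u[0]]); n*=np.sign(n[0])  # into +x
o=(a+b)/2+n*.054; print('origin',o,'yaw',np.degrees(np.arctan2(-u[0],u[1])),'small',o-u*.049,'large',o+u*.035)
print('well near edges',ray((152,237),.014,KT),(o-u*.049)-n*.0275,ray((260,222),.014,KT),(o+u*.035)-n*.042)
print(ray((118,262),.014,KT))
E
```

```text
[ 0.48201498 -0.37713945] [ 0.48402932 -0.20028899] 0.1768619374200107
origin [ 0.53701865 -0.28932925] yaw -0.6525767510672645 small [ 0.53646057 -0.33832607] large [ 0.53741728 -0.25433152]
well near edges [ 0.50810821 -0.33710841  0.014     ] [ 0.50896235 -0.33801286] [ 0.49552587 -0.25401737  0.014     ] [ 0.49542    -0.25385316]
[ 0.5284535  -0.36531031  0.014     ]
```

Call:
{"fn": "move_arm", "kwargs": {"deltas": [[5,-35,0,0,0,0],[10,-40,0,0,0,0],[12,-35,0,0,0,0],[12,-17,0,0,0,0],[0,0,-30,0,0,0]]}}

```text
t: 6.65
eef_pos: [0.5373, -0.3437, 0.3296]
ee_rot: [-3.136, 0.009, -3.133]
force: [3.1, -0.2, -0.4]
width: 0.0411
```

Call:
{"fn": "move_arm", "kwargs": {"deltas": [[0,0,-40,0,0,0],[0,0,-25,0,0,0],[0,0,0,0,0,0],[0,0,0,0,0,0],[0,0,0,0,0,0]]}}

```text
t: 7.07
eef_pos: [0.5349, -0.3398, 0.2616]
ee_rot: [-3.14, 0.002, -3.131]
force: [-0.2, -0.3, -0.4]
width: 0.0409
```

```bash
python3 - <<'E'
from h import *
im,KT=look([],'w3.png')
s=arm.grab_frame('scene'); save('s3.png',cv2.resize(s[220:400,330:550],None,fx=3,fy=3))
E
```

```text
t 7.07 tcp [ 0.5349 -0.3398  0.2616] rpy [-1.799e+02  1.000e-01 -1.794e+02] q6 -1.3 w 0.0409
```

View pics/s3.png

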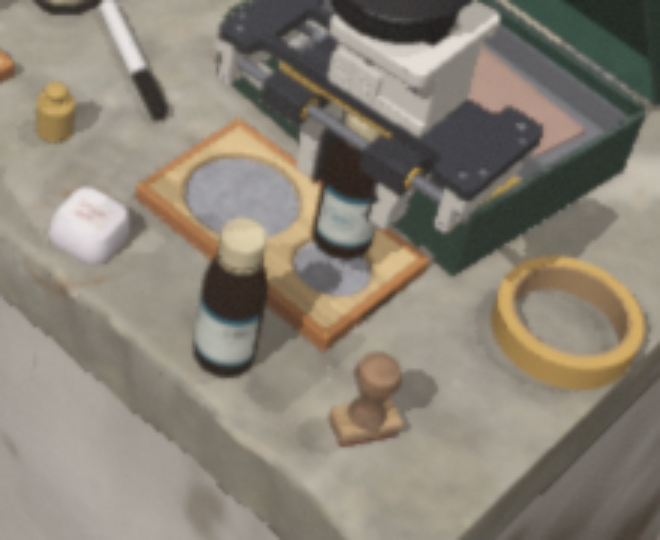

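The scene crop shows the bottle over the small well at (335,265), and nothing else has moved. I'll lower it and let go.

Call:
{"fn": "move_arm", "kwargs": {"deltas": [[0,1.5,-15,0,0,0],[0,0,-10,0,0,0],[0,0,-4,0,0,0],[0,0,0,0,0,0],[0,0,0,0,0,0]]}}

```text
t: 7.58
eef_pos: [0.5342, -0.3381, 0.2312]
ee_rot: [-3.141, 0.0, -3.132]
force: [0.3, -0.7, -1.7]
width: 0.041
```

Call:
{"fn": "move_arm", "kwargs": {"deltas": [[0,0,-1,0,0,0],[0,0,0,0,0,0],[0,0,0,0,0,0],[0,0,0,0,0,0],[0,0,0,0,0,0]]}}

```text
t: 8.0
eef_pos: [0.5342, -0.3382, 0.2302]
ee_rot: [-3.141, 0.001, -3.132]
force: [-0.8, 0.7, 2.9]
width: 0.0412
```

Call:
{"fn": "move_arm", "kwargs": {"deltas": [[0,0,0,0,0,0],[0,0,0,0,0,0],[0,0,0,0,0,0],[0,0,0,0,0,0],[0,0,0,0,0,0]], "claw": 60}}

```text
t: 8.42
eef_pos: [0.5338, -0.338, 0.2295]
ee_rot: [3.141, -0.0, -3.133]
force: [1.0, 0.5, -0.3]
width: 0.0652
```

Call:
{"fn": "move_arm", "kwargs": {"deltas": [[0,0,25,0,0,0],[0,0,40,0,0,0],[0,0,41,0,0,0],[0,0,41,0,0,0],[-10,5,39,0,0,0]], "claw": 0}}

```text
t: 8.83
eef_pos: [0.5246, -0.3334, 0.4176]
ee_rot: [-3.141, 0.0, -3.132]
force: [1.1, -0.7, 0.2]
width: 0.0873
```

Call:
{"fn": "move_arm", "kwargs": {"deltas": [[-20,20,14,0,0,0],[-20,30,0,0,0,0],[-20,35,0,0,0,0],[-20,35,0,0,0,0],[0,40,0,0,0,0]]}}

```text
t: 9.25
eef_pos: [0.4405, -0.1725, 0.4299]
ee_rot: [3.141, 0.0, -3.134]
force: [0.3, 1.4, -0.3]
width: 0.088
```

Call:
{"fn": "move_arm", "kwargs": {"deltas": [[0,41,0,0,0,0],[0,41,0,0,0,0],[0,41,0,0,0,0],[0,41,0,0,0,0],[0,41,0,0,0,0]]}}

```text
t: 9.67
eef_pos: [0.4431, 0.0337, 0.4301]
ee_rot: [3.141, 0.001, -3.132]
force: [1.0, 0.6, 1.1]
width: 0.0876
```

Call:
{"fn": "move_arm", "kwargs": {"deltas": [[0,41,0,0,0,0],[0,41,0,0,0,0],[0,41,0,0,0,0],[0,41,0,0,0,0],[0,41,0,0,0,0]]}}

```text
t: 10.08
eef_pos: [0.4432, 0.2389, 0.43]
ee_rot: [3.141, 0.0, -3.132]
force: [0.6, -0.7, 0.2]
width: 0.0877
```

Call:
{"fn": "move_arm", "kwargs": {"deltas": [[0,41,0,0,0,0],[0,41,0,0,0,0],[0,30,0,0,0,0],[0,0,0,0,0,0],[0,0,0,0,0,0]]}}

```text
t: 10.5
eef_pos: [0.4436, 0.3505, 0.4287]
ee_rot: [-3.14, -0.001, -3.13]
force: [-0.1, 0.1, -0.2]
width: 0.0875
```

```bash
python3 - <<'E'
from h import *
im,KT=look(['syrup','soap_1'],'w4.png')
soap(KT)
E
```

```text
t 10.5 tcp [0.4436 0.3505 0.4287] rpy [-1.799e+02 -1.000e-01 -1.794e+02] q6 -2.57 w 0.0875
point syrup 0.98 [359. 210.] [0.4499 0.3922]
point soap_1 0.73 [212. 311.] [0.5555 0.2462]
soap mask 0.97 670 ((542.7635498046875, 255.29457092285156), (25.391054153442383, 28.90395164489746), 0.6654914617538452)
```

View pics/w4.png

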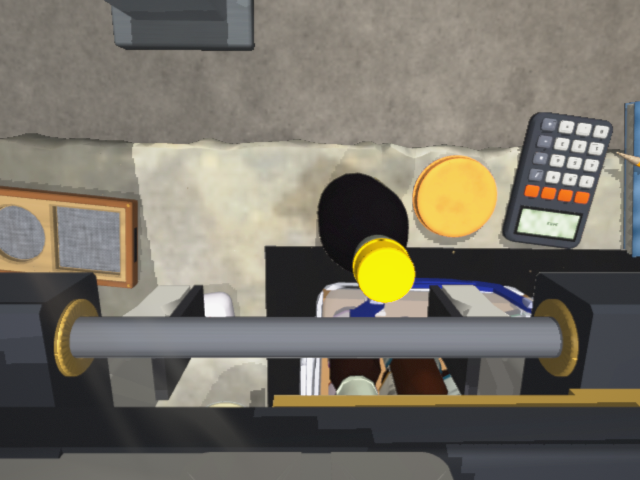

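The syrup's cap top shows at about (385,273) and its body at (362,220). I'll calculate the bottle axis from these.

```bash
python3 - <<'E'
from h import *
KT=cam('wrist'); print(ray((385,273),.201,KT), ray((385,303),.201,KT)[0]-.0155)
for p in [(.447,.389),(.45,.391)]: print([np.round(proj((*p,z),KT)) for z in (0,.1,.166,.201)])
for dx in (-.035,.035): print(np.round(proj((.448+dx,.390,.0 if dx<0 else .15),KT)),np.round(proj((.448,.390+dx,.12),KT)))
E
```

```text
[0.44662833 0.38369033 0.201     ] 0.44755894740043145
[array([358., 206.]), array([371., 229.]), array([385., 255.]), array([395., 274.])]
[array([360., 209.]), array([373., 233.]), array([388., 259.]), array([399., 279.])]
[360. 170.] [325. 237.]
[380. 301.] [426. 238.]
```

Call:
{"fn": "move_arm", "kwargs": {"deltas": [[4,34.5,0,0,0,0],[0,0,-20,0,0,0],[0,0,-20,0,0,0],[0,0,0,0,0,0],[0,0,0,0,0,0]]}}

```text
t: 11.12
eef_pos: [0.4481, 0.3824, 0.3895]
ee_rot: [-3.14, -0.001, -3.133]
force: [-0.1, -0.2, 0.2]
width: 0.0872
```

```bash
python3 - <<'E'
from h import *
im,KT=look(['syrup'],'w5.png')
for r in arm.masks_of('syrup','wrist'):
    ys,xs=np.nonzero(r['pixels']); print(r['score'],xs.min(),xs.max(),ys.min(),ys.max())
y=(im[:,:,0]>200)&(im[:,:,1]>180)&(im[:,:,2]<60); y[390:]=0
ys,xs=np.nonzero(y); print(xs.min(),xs.max(),ys.min(),ys.max(),np.median(xs)); c=(xs.min()+xs.max())/2
print(ray((c,290),.201,KT), np.round(proj((.4475,.385,.201),KT)))
E
```

```text
t 11.12 tcp [0.4481 0.3824 0.3895] rpy [-179.9   -0.  -179.5] q6 -2.6 w 0.0872
point syrup 0.71 [326. 213.] [0.4503 0.391 ]
0.61 271 373 171 317
290 639 155 316 326.0
[0.44408805 0.44428863 0.201     ] [322. 297.]
```

Call:
{"fn": "move_arm", "kwargs": {"deltas": [[0,3.5,-10,0,0,0],[0,0,-30,0,0,0],[0,0,-30,0,0,0],[0,0,-20,0,0,0],[0,0,0,0,0,0]]}}

```text
t: 11.68
eef_pos: [0.447, 0.3858, 0.2953]
ee_rot: [-3.137, -0.004, -3.133]
force: [0.4, -1.4, -1.1]
width: 0.0879
```

Call:
{"fn": "move_arm", "kwargs": {"deltas": [[0,0,0,0,0,0],[0,0,0,0,0,0],[0,0,0,0,0,0],[0,0,0,0,0,0],[0,0,0,0,0,0]], "claw": 255, "squeeze": 30}}

```text
t: 12.1
eef_pos: [0.4483, 0.3872, 0.3014]
ee_rot: [3.14, 0.002, -3.132]
force: [-0.4, -1.1, 5.5]
width: 0.0696
```

Call:
{"fn": "move_arm", "kwargs": {"deltas": [[0,0,0,0,0,0],[0,0,0,0,0,0],[0,0,0,0,0,0],[0,0,0,0,0,0],[0,0,0,0,0,0]]}}

```text
t: 12.52
eef_pos: [0.4484, 0.3872, 0.3014]
ee_rot: [3.14, 0.002, -3.132]
force: [-0.2, -2.0, 6.0]
width: 0.0696
```

Call:
{"fn": "move_arm", "kwargs": {"deltas": [[0,0,10,0,0,0],[0,0,20,0,0,0],[0,0,25,0,0,0],[0,-10,25,0,0,0],[0,-20,10,0,0,0]]}}

```text
t: 12.93
eef_pos: [0.4483, 0.3584, 0.3931]
ee_rot: [3.138, 0.003, -3.131]
force: [0.9, 0.7, -3.7]
width: 0.0698
```

Call:
{"fn": "move_arm", "kwargs": {"deltas": [[0,-30,0,0,0,0],[0,-35,0,0,0,0],[0,-35,0,0,0,0],[0,-35,0,0,0,0],[0,-35,0,0,0,0]]}}

```text
t: 13.35
eef_pos: [0.4471, 0.1852, 0.3897]
ee_rot: [3.141, -0.001, -3.132]
force: [0.6, 0.4, -4.6]
width: 0.0695
```

Call:
{"fn": "move_arm", "kwargs": {"deltas": [[0,-35,0,0,0,0],[0,-35,0,0,0,0],[0,-35,0,0,0,0],[0,-35,0,0,0,0],[0,-35,0,0,0,0]]}}

```text
t: 13.77
eef_pos: [0.4469, 0.0103, 0.3899]
ee_rot: [3.141, -0.0, -3.132]
force: [0.7, 0.4, -4.7]
width: 0.0696
```

Call:
{"fn": "move_arm", "kwargs": {"deltas": [[0,-35,0,0,0,0],[0,-35,0,0,0,0],[5,-35,0,0,0,0],[10,-35,0,0,0,0],[20,-30,0,0,0,0]]}}

```text
t: 14.18
eef_pos: [0.481, -0.1601, 0.3901]
ee_rot: [3.14, -0.001, -3.133]
force: [0.6, 2.0, -4.3]
width: 0.0696
```

Call:
{"fn": "move_arm", "kwargs": {"deltas": [[20,-30,0,0,0,0],[15,-25,0,0,0,0],[10,-15,0,0,0,0],[5,-10,0,0,0,0],[0,0,0,0,0,0]]}}

```text
t: 14.6
eef_pos: [0.5334, -0.2395, 0.3888]
ee_rot: [3.141, -0.002, -3.134]
force: [0.8, 0.1, -4.3]
width: 0.0699
```

```bash
python3 - <<'E'
from h import *
im,KT=look(['tonic_tray'],'w6.png')
E
```

```text
t 14.6 tcp [ 0.5334 -0.2395  0.3888] rpy [ 1.800e+02 -1.000e-01 -1.796e+02] q6 -1.48 w 0.0699
point tonic_tray 0.84 [256. 216.] [ 0.5379 -0.2907]
```

View pics/w6.png

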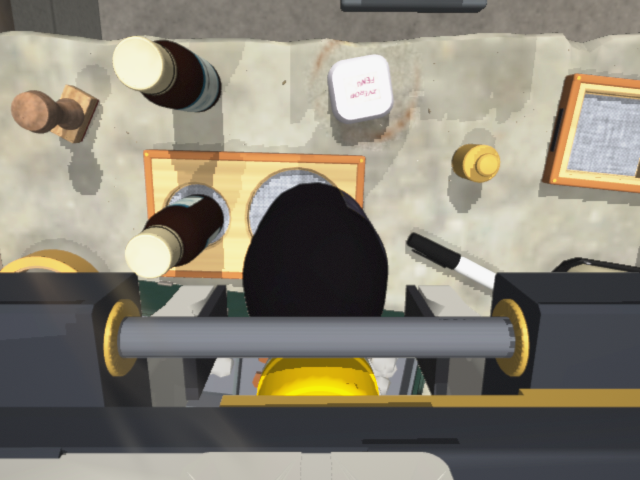

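The small bottle stands in its well with its base at (200,215). The syrup hangs right of the large well. I'll recheck the tray position from the rim corners (145,151) and (366,156).

```bash
python3 - <<'E'
from h import *
KT=cam('wrist')
a=ray((145,151),.015,KT)[:2]; b=ray((366,156),.015,KT)[:2]
u=(b-a)/np.linalg.norm(b-a); n=np.array([-u[1],u[0]]); n*=np.sign(n[0])
o=(a+b)/2+n*.054; print(np.linalg.norm(b-a),'origin',o,'small',o-u*.049,'large',o+u*.035)
print(ray((248,212),.014,KT),ray((298,168),.014,KT))
for p in [(.531,-.2395),(.534,-.2395)]: print([np.round(proj((p[0]-.035,p[1],.09),KT))])
E
```

```text
0.17790241564244916 origin [ 0.53702532 -0.2865494 ] small [ 0.53634514 -0.33554467] large [ 0.53751117 -0.25155277]
[ 0.5310943  -0.29365089  0.014     ] [ 0.4943801  -0.25178981  0.014     ]
[array([313., 181.])]
[array([313., 185.])]
```

Call:
{"fn": "move_arm", "kwargs": {"deltas": [[5,-13.5,0,0,0,0],[0,0,-25,0,0,0],[0,0,-30,0,0,0],[0,0,-10,0,0,0],[0,0,0,0,0,0]]}}

```text
t: 15.12
eef_pos: [0.5366, -0.2507, 0.3221]
ee_rot: [3.14, -0.006, -3.132]
force: [-0.1, -0.8, -5.0]
width: 0.0695
```

Call:
{"fn": "move_arm", "kwargs": {"deltas": [[0,0,-6,0,0,0],[0,0,-6,0,0,0],[0,0,-2,0,0,0],[0,0,0,0,0,0],[0,0,0,0,0,0]]}}

```text
t: 15.53
eef_pos: [0.5381, -0.2515, 0.3113]
ee_rot: [-3.141, 0.001, -3.132]
force: [-0.4, -0.5, -4.6]
width: 0.0699
```

```bash
python3 - <<'E'
from h import *
st=arm.get_state();print(st['eef_pos'],st['force'],st['ee_rot'])
s=arm.grab_frame('scene'); save('s7.png',cv2.resize(s[220:400,330:550],None,fx=3,fy=3))
E
```

```text
[ 0.53813477 -0.25154441  0.31131298] [-0.37082377 -0.49536958 -4.64097517] [-3.14131101e+00  8.51003309e-04 -3.13221224e+00]
```

View pics/s7.png

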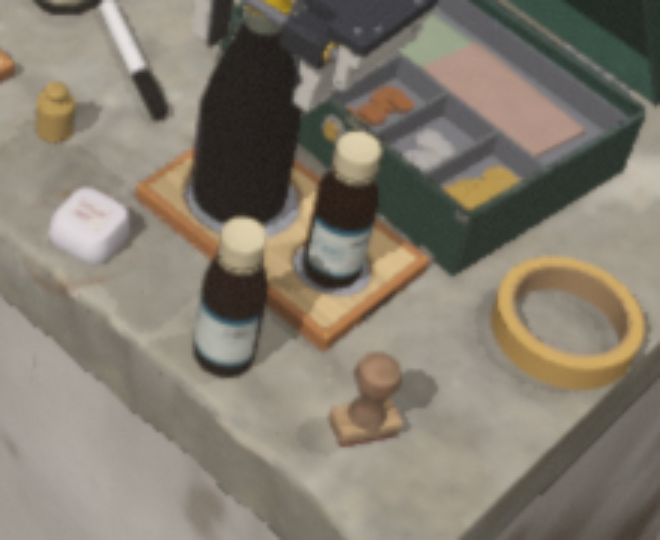

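The scene crop shows the syrup standing over the large well at (240,205), centred. I'll lower it until it touches and let go.

Call:
{"fn": "move_arm", "kwargs": {"deltas": [[0,0,-2,0,0,0],[0,0,-1.5,0,0,0],[0,0,-1,0,0,0],[0,0,0,0,0,0],[0,0,0,0,0,0]]}}

```text
t: 16.0
eef_pos: [0.5383, -0.2518, 0.3073]
ee_rot: [-3.141, 0.002, -3.132]
force: [-1.2, -0.4, 6.0]
width: 0.0696
```

Call:
{"fn": "move_arm", "kwargs": {"deltas": [[0,0,-1,0,0,0],[0,0,0,0,0,0],[0,0,0,0,0,0],[0,0,0,0,0,0],[0,0,0,0,0,0]]}}

```text
t: 16.42
eef_pos: [0.5383, -0.252, 0.3071]
ee_rot: [-3.14, 0.002, -3.132]
force: [-3.5, -0.2, 10.3]
width: 0.0692
```

Call:
{"fn": "move_arm", "kwargs": {"deltas": [[0,0,0,0,0,0],[0,0,0,0,0,0],[0,0,0,0,0,0],[0,0,0,0,0,0],[0,0,10,0,0,0]], "claw": 0}}

```text
t: 16.83
eef_pos: [0.5374, -0.2513, 0.3134]
ee_rot: [3.141, -0.003, -3.133]
force: [-0.0, -0.1, 0.2]
width: 0.0873
```

Call:
{"fn": "move_arm", "kwargs": {"deltas": [[0,0,35,0,0,0],[0,0,41,0,0,0],[-5,3,35,0,0,0],[-25,12,0,0,0,4.5],[-35,15,0,0,0,4.5]]}}

```text
t: 17.25
eef_pos: [0.4744, -0.2217, 0.4285]
ee_rot: [-3.14, 0.004, -2.972]
force: [-0.5, 1.4, 0.3]
width: 0.088
```

Call:
{"fn": "move_arm", "kwargs": {"deltas": [[-30,14,0,0,0,0],[-9,3,-20,0,0,0],[0,0,-35,0,0,0],[0,0,-35,0,0,0],[0,0,0,0,0,0]]}}

```text
t: 17.67
eef_pos: [0.4314, -0.2039, 0.3316]
ee_rot: [3.138, -0.007, -2.976]
force: [-1.5, -0.4, -1.5]
width: 0.0876
```

```bash
python3 - <<'E'
from h import *
im,KT=look(['soap_1','brass_weight','small_bottle_1'],'w8.png')
soap(KT)
E
```

```text
t 17.67 tcp [ 0.4314 -0.2039  0.3316] rpy [ 179.8   -0.4 -170.5] q6 -1.38 w 0.0876
point soap_1 0.78 [312. 232.] [ 0.4353 -0.2046]
point brass_weight 0.52 [417. 318.] [ 0.4896 -0.1122]
point small_bottle_1 0.65 [134. 196.] [ 0.4299 -0.3366]
soap mask 0.92 4269 ((435.3294677734375, -205.5236358642578), (50.42793655395508, 47.692386627197266), 10.402828216552734)
```

View pics/w8.png

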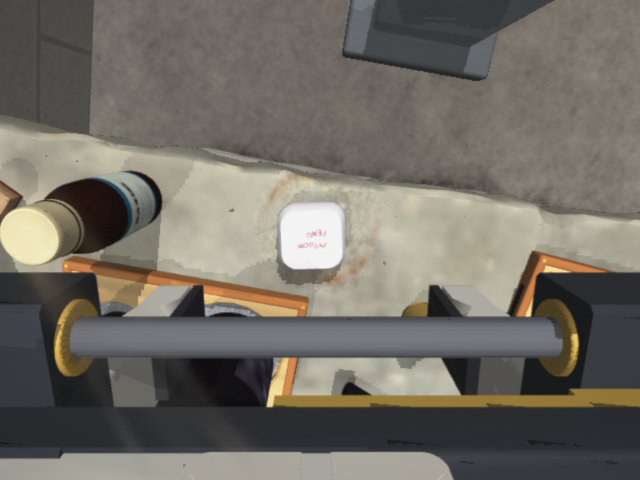

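The view shows the soap centred between the jaws at (312,236), square to them. I'll go down to it in two steps.

Call:
{"fn": "move_arm", "kwargs": {"deltas": [[3,-1,-20,0,0,0],[0,0,-40,0,0,0],[0,0,-40,0,0,0],[0,0,-25,0,0,0],[0,0,0,0,0,0]]}}

```text
t: 18.33
eef_pos: [0.4359, -0.2055, 0.2081]
ee_rot: [3.14, -0.006, -2.976]
force: [-0.8, 0.0, -0.3]
width: 0.0877
```

Call:
{"fn": "move_arm", "kwargs": {"deltas": [[0,0,-10,0,0,0],[0,0,-6,0,0,0],[0,0,0,0,0,0],[0,0,0,0,0,0],[0,0,0,0,0,0]]}}

```text
t: 18.75
eef_pos: [0.4376, -0.2056, 0.1966]
ee_rot: [-3.141, 0.002, -2.975]
force: [0.3, 0.3, -0.3]
width: 0.0877
```

Call:
{"fn": "move_arm", "kwargs": {"deltas": [[-2,0,-4,0,0,0],[0,0,-4.5,0,0,0],[0,0,0,0,0,0],[0,0,0,0,0,0],[0,0,0,0,0,0]]}}

```text
t: 19.17
eef_pos: [0.4349, -0.2055, 0.1866]
ee_rot: [3.142, -0.0, -2.975]
force: [0.7, -0.2, 0.3]
width: 0.0875
```

Call:
{"fn": "move_arm", "kwargs": {"deltas": [[0,0,0,0,0,0],[0,0,0,0,0,0],[0,0,0,0,0,0],[0,0,0,0,0,0],[0,0,0,0,0,0]], "claw": 255, "squeeze": 12}}

```text
t: 19.58
eef_pos: [0.435, -0.2055, 0.1867]
ee_rot: [3.142, 0.0, -2.975]
force: [-0.1, 1.3, -0.7]
width: 0.0602
```

Call:
{"fn": "move_arm", "kwargs": {"deltas": [[0,0,0,0,0,0],[0,0,0,0,0,0],[0,0,0,0,0,0],[0,0,0,0,0,0],[0,0,10,0,0,0]]}}

```text
t: 20.0
eef_pos: [0.4342, -0.2054, 0.1954]
ee_rot: [3.141, -0.003, -2.976]
force: [-0.6, -0.8, -0.2]
width: 0.0466
```

Call:
{"fn": "move_arm", "kwargs": {"deltas": [[0,0,25,0,0,0],[0,0,35,0,0,0],[0,10,35,0,0,0],[0,30,15,0,0,-5],[0,40,0,0,0,-5]]}}

```text
t: 20.42
eef_pos: [0.4361, -0.1259, 0.3105]
ee_rot: [3.142, 0.007, 3.127]
force: [1.8, 1.0, -0.6]
width: 0.0468
```

Call:
{"fn": "move_arm", "kwargs": {"deltas": [[0,40,0,0,0,-5],[0,40,0,0,0,0],[5,35,0,0,0,0],[0,0,0,0,0,0],[0,0,0,0,0,0]]}}

```text
t: 20.83
eef_pos: [0.44, -0.0089, 0.3068]
ee_rot: [3.141, 0.0, 3.05]
force: [-0.5, 1.2, 0.1]
width: 0.0469
```

```bash
python3 - <<'E'
from h import *
im,KT=look(['bath_tray'],'w9.png')
E
```

```text
t 20.83 tcp [ 0.44   -0.0089  0.3068] rpy [180.    0.  174.8] q6 -2.09 w 0.0469
point bath_tray 0.65 [426. 269.] [0.4737 0.0658]
```

View pics/w9.png

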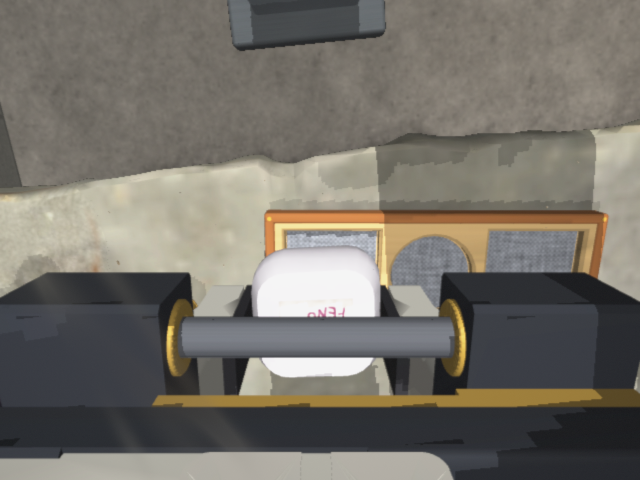

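The near rim of the bath tray runs from (265,211) to (606,213), parallel to the jaws. The right-hand well starts at (285,232), and the soap is held level. I'll calculate the wells.

```bash
python3 - <<'E'
from h import *
KT=cam('wrist')
a=ray((265,210.5),.015,KT)[:2]; b=ray((607,212.5),.015,KT)[:2]
u=(b-a)/np.linalg.norm(b-a); n=np.array([-u[1],u[0]]); n*=np.sign(n[0])
o=(a+b)/2+n*.043; print(np.linalg.norm(b-a),'origin',o,'yaw',np.degrees(np.arctan2(-u[0],u[1])),'-67',o-u*.067,'+67',o+u*.067)
c1=ray((286,231),.014,KT)[:2];c2=ray((378,232),.014,KT)[:2]; print(np.linalg.norm(c2-c1),(c1+c2)/2+n*.031)
d1=ray((488,231),.014,KT)[:2];d2=ray((577,232),.014,KT)[:2]; print(np.linalg.norm(d2-d1),(d1+d2)/2+n*.031)
E
```

```text
0.21870035321784315 origin [0.47240277 0.06358078] yaw -5.747582442686485 -67 [ 0.46569299 -0.00308239] +67 [0.47911256 0.13024396]
0.05972798719216926 [ 0.46750284 -0.00256023]
0.05788885026637873 [0.47977491 0.1270389 ]
```

Call:
{"fn": "move_arm", "kwargs": {"deltas": [[20,5,0,0,0,0],[7,0,-10,0,0,0],[0,0,-35,0,0,0],[0,0,-30,0,0,0],[0,0,-15,0,0,0]]}}

```text
t: 21.35
eef_pos: [0.4654, -0.0075, 0.213]
ee_rot: [-3.14, -0.004, 3.043]
force: [-0.7, 0.4, -1.2]
width: 0.0471
```

Call:
{"fn": "move_arm", "kwargs": {"deltas": [[0,0,-5,0,0,0],[0,0,0,0,0,0],[0,0,0,0,0,0],[0,0,0,0,0,0],[0,0,0,0,0,0]]}}

```text
t: 21.77
eef_pos: [0.4674, -0.0057, 0.2128]
ee_rot: [3.141, 0.002, 3.046]
force: [0.6, 0.4, -0.7]
width: 0.047
```

```bash
python3 - <<'E'
from h import *
st=arm.get_state();print(st['eef_pos'],st['force'])
s=arm.grab_frame('scene'); save('s10.png',cv2.resize(s[150:330,200:420],None,fx=3,fy=3))
E
```

```text
[ 0.46741653 -0.00572024  0.21277138] [ 0.60127076  0.3982986  -0.74982547]
```

View pics/s10.png

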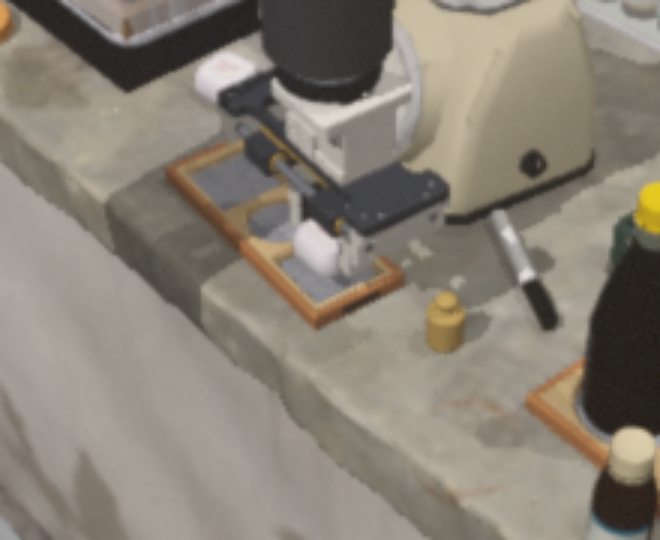

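The soap hangs about 25 mm above the right-hand well at (320,250), and the arm clears the scale. I'll lower it and let go.

Call:
{"fn": "move_arm", "kwargs": {"deltas": [[0,1.5,-8,0,0,0],[0,0,-5,0,0,0],[0,0,-4,0,0,0],[0,0,0,0,0,0],[0,0,0,0,0,0]]}}

```text
t: 22.23
eef_pos: [0.4668, -0.0042, 0.1942]
ee_rot: [-3.141, -0.001, 3.047]
force: [-0.8, 1.3, -1.0]
width: 0.0465
```

Call:
{"fn": "move_arm", "kwargs": {"deltas": [[0,0,0,0,0,0],[0,0,0,0,0,0],[0,0,0,0,0,0],[0,0,0,0,0,0],[0,0,0,0,0,0]]}}

```text
t: 22.65
eef_pos: [0.467, -0.0042, 0.1948]
ee_rot: [3.141, 0.0, 3.046]
force: [1.1, 0.4, -1.0]
width: 0.0469
```

Call:
{"fn": "move_arm", "kwargs": {"deltas": [[0,0,0,0,0,0],[0,0,0,0,0,0],[0,0,0,0,0,0],[0,0,10,0,0,0],[0,0,30,0,0,0]], "claw": 40}}

```text
t: 23.07
eef_pos: [0.4655, -0.0047, 0.232]
ee_rot: [-3.139, -0.007, 3.046]
force: [0.6, 0.3, 0.1]
width: 0.0717
```

Call:
{"fn": "move_arm", "kwargs": {"deltas": [[0,0,40,0,0,0],[0,0,41,0,0,0],[-3,0,41,0,0,0],[-5,0,41,0,0,0],[-5,0,5,0,0,7.1]], "claw": 0}}

```text
t: 23.48
eef_pos: [0.4552, -0.0041, 0.4102]
ee_rot: [3.14, 0.011, -3.114]
force: [2.3, 0.5, -0.2]
width: 0.0875
```

```bash
python3 - <<'E'
from h import *
im,KT=look(['bath_tray','soap_1'],'w11.png')
soap(KT,.019)
E
```

```text
t 23.48 tcp [ 0.4552 -0.0041  0.4102] rpy [ 179.9    0.6 -178.4] q6 -1.97 w 0.0875
point bath_tray 0.98 [390. 220.] [0.471  0.0659]
point soap_1 0.63 [314. 217.] [ 0.4701 -0.0039]
soap mask 0.85 2856 ((466.62615966796875, -3.8221702575683594), (48.1019287109375, 49.867794036865234), 85.4954605102539)
```

View pics/w11.png

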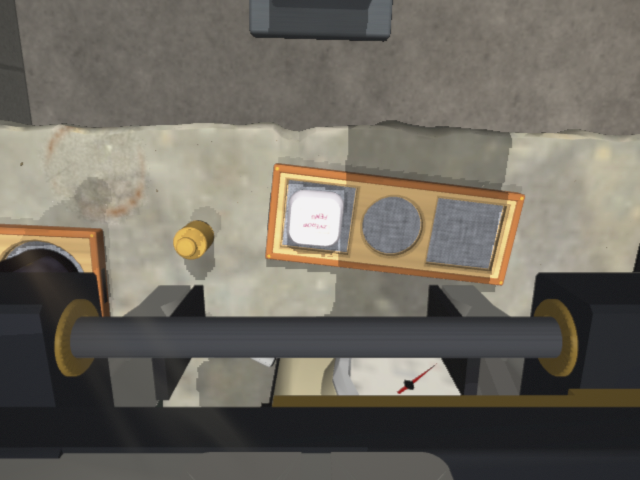

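The soap sits square in the right-hand well at (318,217), and the brass weight is standing at (195,240). I'll go to the far soap, turning so that the camera faces away from the scale.

Call:
{"fn": "move_arm", "kwargs": {"deltas": [[0,10,0,0,0,7.1],[0,10,0,0,0,7.1],[0,10,0,0,0,7.1],[0,10,0,0,0,7.1],[0,10,0,0,0,7.1]]}}

```text
t: 24.1
eef_pos: [0.4539, 0.0462, 0.4009]
ee_rot: [3.141, -0.003, -2.49]
force: [-0.7, -0.0, 0.0]
width: 0.0877
```

Call:
{"fn": "move_arm", "kwargs": {"deltas": [[0,10,0,0,0,7.1],[0,10,0,0,0,7.1],[0,10,0,0,0,7.1],[0,10,0,0,0,7.1],[0,10,0,0,0,7.1]]}}

```text
t: 24.52
eef_pos: [0.4539, 0.0963, 0.4009]
ee_rot: [3.139, -0.003, -1.87]
force: [-0.2, -0.8, -1.5]
width: 0.0878
```

Call:
{"fn": "move_arm", "kwargs": {"deltas": [[0,10,0,0,0,7.1],[0,10,0,0,0,7.1],[0,10,0,0,0,7.1],[0,10,0,0,0,7.1],[0,10,0,0,0,7.1]]}}

```text
t: 24.93
eef_pos: [0.4539, 0.1463, 0.4008]
ee_rot: [3.138, -0.001, -1.251]
force: [-0.3, 0.9, -0.0]
width: 0.0883
```

Call:
{"fn": "move_arm", "kwargs": {"deltas": [[0,10,0,0,0,7.1],[0,10,0,0,0,7.1],[0,10,0,0,0,7.1],[0,10,0,0,0,7.1],[0,10,0,0,0,7.1]]}}

```text
t: 25.35
eef_pos: [0.4539, 0.1963, 0.4008]
ee_rot: [3.138, 0.001, -0.631]
force: [0.7, -0.5, -0.3]
width: 0.0875
```

Call:
{"fn": "move_arm", "kwargs": {"deltas": [[0,10,0,0,0,7.1],[0,10,0,0,0,7.1],[0,10,0,0,0,7.1],[0,10,0,0,0,7.1],[0,9,0,0,0,7.1]]}}

```text
t: 25.77
eef_pos: [0.454, 0.2454, 0.4006]
ee_rot: [3.139, 0.002, -0.012]
force: [-0.5, 0.0, -1.1]
width: 0.0873
```

Call:
{"fn": "move_arm", "kwargs": {"deltas": [[5,0,0,0,0,7.1],[7,0,0,0,0,7.1],[7,0,0,0,0,7.1],[7,0,0,0,0,7.1],[7,0,0,0,0,7.1]]}}

```text
t: 26.18
eef_pos: [0.4873, 0.2448, 0.4005]
ee_rot: [3.141, 0.004, 0.608]
force: [-0.8, 0.1, 0.2]
width: 0.0873
```

Call:
{"fn": "move_arm", "kwargs": {"deltas": [[7,0,0,0,0,7.1],[7,0,0,0,0,7.1],[7,0,0,0,0,7.1],[7,0,0,0,0,7.1],[7,0,0,0,0,7.1]]}}

```text
t: 26.6
eef_pos: [0.5224, 0.2448, 0.4004]
ee_rot: [-3.14, 0.003, 1.228]
force: [-0.3, 0.3, 0.1]
width: 0.0879
```

Call:
{"fn": "move_arm", "kwargs": {"deltas": [[7,0,0,0,0,7.1],[7,0,0,0,0,7.1],[7,0,0,0,0,7.1],[7,0,-10,0,0,7.1],[0,0,-20,0,0,0]]}}

```text
t: 27.02
eef_pos: [0.5516, 0.2452, 0.3722]
ee_rot: [3.14, 0.0, 1.726]
force: [1.0, 0.6, -0.2]
width: 0.0875
```

Call:
{"fn": "move_arm", "kwargs": {"deltas": [[0,0,-20,0,0,0],[0,0,-20,0,0,0],[0,0,0,0,0,0],[0,0,0,0,0,0],[0,0,0,0,0,0]]}}

```text
t: 27.43
eef_pos: [0.5504, 0.245, 0.3327]
ee_rot: [-3.141, 0.001, 1.719]
force: [-0.1, 0.1, 0.6]
width: 0.0875
```

```bash
python3 - <<'E'
from h import *
print(arm.get_state()['q'])
im,KT=look(['soap_1'],'w12.png')
soap(KT)
E
```

```text
[ 7.43006877e-01  2.96043047e-01 -2.52292275e-01  5.45232985e-04
 -1.02322438e+00  2.54671652e+00]
t 27.43 tcp [0.5504 0.245  0.3327] rpy [-180.     0.    98.5] q6 2.55 w 0.0875
point soap_1 0.92 [325. 224.] [0.5574 0.2466]
soap mask 0.78 4345 ((558.0025024414062, 244.916748046875), (47.52751922607422, 50.503055572509766), 8.06262493133545)
```

View pics/w12.png

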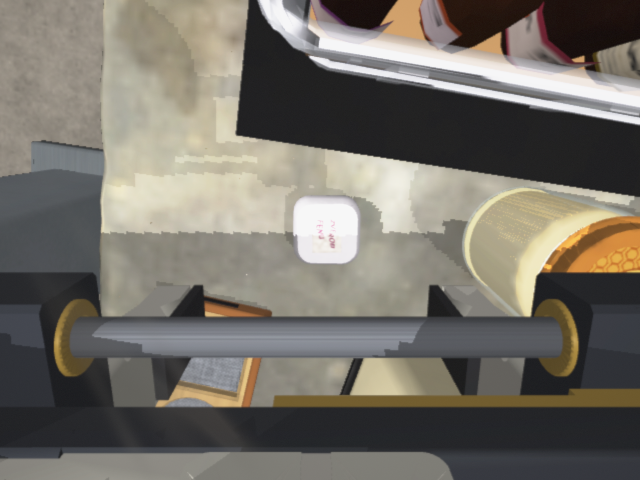

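The soap is centred and square at (326,230). The tub edge is at the top right, and the orange-lidded jar is on the right at about (570,245). I'll check the jar's clearance before going down.

```bash
python3 - <<'E'
from h import *
KT=cam('wrist')
for z in (0,.03): print('jar base left',ray((464,240),z,KT))
for z in (.08,.1,.12,.14): print(z,'lid left',ray((543,262),z,KT),'body left mid',ray((492,195),z,KT))
K2=cam('top')
for z in (.08,.1,.12,.14):print(z,'top lid c',ray((224,167),z,K2), 'near',ray((224,181),z,K2), 'base near', ray((229,193),0,K2))
b=np.array([.558,.245]);u=np.array([np.cos(np.radians(8.3)),np.sin(np.radians(8.3))]);v=np.array([-u[1],u[0]])
print([np.round(proj((*(b+u*.0965+s*v*.039),z),KT)) for z in (.075,.12) for s in (-1,1)],b+u*.0965-v*.039,b+u*.0965+v*.039)
print('tub near top',ray((300,60),.0,KT),ray((300,62),.1,KT),ray((330,125),0,KT))
E
```

```text
jar base left [0.66291084 0.25021853 0.        ]
jar base left [0.65119096 0.25616549 0.03      ]
0.08 lid left [0.67907354 0.260145   0.08      ] body left mid [0.64083669 0.29305375 0.08      ]
0.1 lid left [0.66720714 0.26461672 0.1       ] body left mid [0.63223882 0.2947124  0.1       ]
0.12 lid left [0.65534075 0.26908844 0.12      ] body left mid [0.62364095 0.29637105 0.12      ]
0.14 lid left [0.64347435 0.27356016 0.14      ] body left mid [0.61504308 0.29802969 0.14      ]
0.08 top lid c [0.71612565 0.25771691 0.08      ] near [0.67526216 0.25675662 0.08      ] base near [0.66225099 0.25489302 0.        ]
0.1 top lid c [0.7096773  0.25428846 0.1       ] near [0.66935748 0.25334095 0.1       ] base near [0.66225099 0.25489302 0.        ]
0.12 top lid c [0.70322894 0.25086001 0.12      ] near [0.6634528  0.24992528 0.12      ] base near [0.66225099 0.25489302 0.        ]
0.14 top lid c [0.69678058 0.24743156 0.14      ] near [0.65754812 0.2465096  0.14      ] base near [0.66225099 0.25489302 0.        ]
[array([488., 318.]), array([503., 188.]), array([523., 355.]), array([545., 200.])] [0.65911913 0.22033887] [0.64785935 0.29752188]
tub near top [0.52346181 0.35656213 0.        ] [0.52893033 0.34166267 0.1       ] [0.55022696 0.31761711 0.        ]
```

Call:
{"fn": "move_arm", "kwargs": {"deltas": [[0,0,-20,0,0,0],[0,0,-35,0,0,0],[0,0,-30,0,0,0],[0,0,-20,0,0,0],[0,0,0,0,0,0]]}}

```text
t: 28.0
eef_pos: [0.5487, 0.2439, 0.2242]
ee_rot: [-3.136, 0.003, 1.719]
force: [-0.6, 0.2, -0.5]
width: 0.0877
```

Call:
{"fn": "move_arm", "kwargs": {"deltas": [[0,0,-15,0,0,0],[0,0,-10,0,0,0],[0,0,0,0,0,0],[0,0,0,0,0,0],[0,0,0,0,0,0]]}}

```text
t: 28.42
eef_pos: [0.5504, 0.2451, 0.204]
ee_rot: [3.14, -0.001, 1.72]
force: [-0.1, -0.4, 0.8]
width: 0.0876
```

Call:
{"fn": "move_arm", "kwargs": {"deltas": [[0,0,-8,0,0,0],[0,0,-8.5,0,0,0],[0,0,0,0,0,0],[0,0,0,0,0,0],[0,0,0,0,0,0]]}}

```text
t: 28.83
eef_pos: [0.55, 0.2448, 0.186]
ee_rot: [-3.141, 0.0, 1.72]
force: [0.3, 0.3, -0.7]
width: 0.0877
```

Call:
{"fn": "move_arm", "kwargs": {"deltas": [[0,0,0,0,0,0],[0,0,0,0,0,0],[0,0,0,0,0,0],[0,0,0,0,0,0],[0,0,0,0,0,0]], "claw": 255, "squeeze": 12}}

```text
t: 29.25
eef_pos: [0.55, 0.2448, 0.1863]
ee_rot: [3.141, -0.0, 1.72]
force: [0.7, -0.1, 1.0]
width: 0.06
```

Call:
{"fn": "move_arm", "kwargs": {"deltas": [[0,0,0,0,0,0],[0,0,0,0,0,0],[0,0,0,0,0,0],[0,0,0,0,0,0],[0,0,0,0,0,0]]}}

```text
t: 29.67
eef_pos: [0.5501, 0.2449, 0.1863]
ee_rot: [3.141, -0.0, 1.72]
force: [1.4, 1.2, -0.2]
width: 0.0458
```

Call:
{"fn": "move_arm", "kwargs": {"deltas": [[0,0,15,0,0,0],[0,0,35,0,0,0],[0,0,40,0,0,0],[0,0,40,0,0,0],[0,0,40,0,0,0]]}}

```text
t: 30.08
eef_pos: [0.5495, 0.2444, 0.3577]
ee_rot: [-3.141, 0.0, 1.72]
force: [1.1, 0.3, -0.5]
width: 0.0455
```

Call:
{"fn": "move_arm", "kwargs": {"deltas": [[-10,0,30,0,0,0],[-20,0,0,0,0,-7.1],[-30,0,0,0,0,-7.1],[-30,0,0,0,0,-7.1],[-15,0,0,0,0,-7.1]]}}

```text
t: 30.5
eef_pos: [0.4424, 0.2438, 0.3861]
ee_rot: [-3.14, 0.0, 1.218]
force: [-0.5, -0.6, 0.2]
width: 0.0458
```

Call:
{"fn": "move_arm", "kwargs": {"deltas": [[0,-4,0,0,0,-7.1],[0,-4,0,0,0,-7.1],[0,-4,0,0,0,-7.1],[0,-4,0,0,0,-7.1],[0,-4,0,0,0,-7.1]]}}

```text
t: 30.92
eef_pos: [0.4446, 0.2244, 0.386]
ee_rot: [-3.141, 0.0, 0.599]
force: [0.3, -0.0, -0.7]
width: 0.0457
```

Call:
{"fn": "move_arm", "kwargs": {"deltas": [[0,-4,0,0,0,-7.1],[0,-4,0,0,0,-7.1],[0,-4,0,0,0,-7.1],[0,-4,0,0,0,-7.1],[0,-4,0,0,0,-7.1]]}}

```text
t: 31.33
eef_pos: [0.4447, 0.2044, 0.3859]
ee_rot: [3.141, 0.001, -0.021]
force: [0.6, -0.0, -0.7]
width: 0.046
```

Call:
{"fn": "move_arm", "kwargs": {"deltas": [[0,-4,0,0,0,-7.1],[0,-4,0,0,0,-7.1],[0,-4,0,0,0,-7.1],[0,-4,0,0,0,-7.1],[0,-4,0,0,0,-7.1]]}}

```text
t: 31.75
eef_pos: [0.4447, 0.1844, 0.3859]
ee_rot: [3.141, 0.0, -0.641]
force: [-0.7, 0.2, -0.9]
width: 0.0456
```

Call:
{"fn": "move_arm", "kwargs": {"deltas": [[0,-4,0,0,0,-7.1],[0,-4,0,0,0,-7.1],[0,-4,0,0,0,-7.1],[0,-4,0,0,0,-7.1],[0,-4,0,0,0,-7.1]]}}

```text
t: 32.17
eef_pos: [0.4447, 0.1644, 0.3859]
ee_rot: [3.141, -0.0, -1.26]
force: [-0.7, -0.3, -0.8]
width: 0.046
```

Call:
{"fn": "move_arm", "kwargs": {"deltas": [[0,-4,0,0,0,-7.1],[0,-4,0,0,0,-7.1],[0,-4,0,0,0,-7.1],[0,-4,0,0,0,-7.1],[0,-4,0,0,0,-7.1]]}}

```text
t: 32.58
eef_pos: [0.4447, 0.1444, 0.386]
ee_rot: [3.141, -0.0, -1.88]
force: [-0.6, 0.4, -1.3]
width: 0.0459
```

Call:
{"fn": "move_arm", "kwargs": {"deltas": [[0,-4,0,0,0,-7.1],[0,-4,0,0,0,-7.1],[0,-4,0,0,0,-7.1],[0,-4,0,0,0,-7.1],[0,-4,0,0,0,-7.1]]}}

```text
t: 33.0
eef_pos: [0.4447, 0.1244, 0.386]
ee_rot: [3.141, -0.001, -2.499]
force: [-0.7, -0.4, -0.6]
width: 0.0458
```

Call:
{"fn": "move_arm", "kwargs": {"deltas": [[0,0,-10,0,0,-7.1],[0,0,-20,0,0,-7.1],[0,0,-20,0,0,-7.1],[0,0,-20,0,0,-7.1],[0,0,-15,0,0,-7.1]]}}

```text
t: 33.42
eef_pos: [0.4443, 0.1243, 0.2996]
ee_rot: [-3.141, -0.001, -3.119]
force: [0.2, 0.1, -1.1]
width: 0.0455
```

Call:
{"fn": "move_arm", "kwargs": {"deltas": [[0,0,0,0,0,-7.1],[0,0,0,0,0,0],[0,0,0,0,0,0],[0,0,0,0,0,0],[0,0,0,0,0,0]]}}

```text
t: 33.83
eef_pos: [0.4451, 0.1249, 0.3017]
ee_rot: [3.141, 0.001, 3.049]
force: [0.3, 0.2, 0.4]
width: 0.0457
```

```bash
python3 - <<'E'
from h import *
im,KT=look(['bath_tray'],'w13.png')
E
```

```text
t 33.83 tcp [0.4451 0.1249 0.3017] rpy [180.    0.  174.7] q6 -2.36 w 0.0457
point bath_tray 0.85 [235. 282.] [0.4743 0.0668]
```

View pics/w13.png

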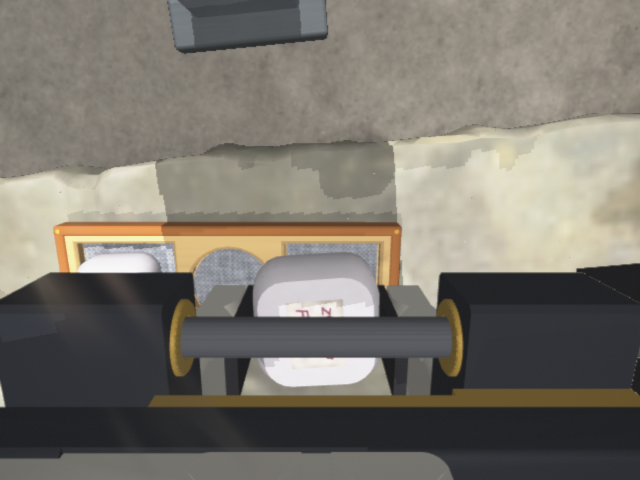

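The left well's near edge runs from (283,242) to (381,242), with the held soap almost in line with it. I'll work out the offset.

```bash
python3 - <<'E'
from h import *
KT=cam('wrist')
a=ray((54,224),.015,KT)[:2]; b=ray((401,223),.015,KT)[:2]
u=(b-a)/np.linalg.norm(b-a); n=np.array([-u[1],u[0]]); n*=np.sign(n[0])
o=(a+b)/2+n*.043; print(np.linalg.norm(b-a),'origin',o,'yaw',np.degrees(np.arctan2(-u[0],u[1])),'+67',o+u*.067)
c1=ray((283,242),.014,KT)[:2];c2=ray((381,242),.014,KT)[:2]; print(np.linalg.norm(c2-c1),(c1+c2)/2+n*.031)
E
```

```text
0.2191970687999719 origin [0.47241239 0.06706084] yaw -5.190805352211644 +67 [0.47847406 0.13378607]
0.0628712873958797 [0.47893278 0.13286419]
```

Call:
{"fn": "move_arm", "kwargs": {"deltas": [[20,7,0,0,0,0],[13,0,-10,0,0,0],[0,0,-30,0,0,0],[0,0,-30,0,0,0],[0,0,-15,0,0,0]]}}

```text
t: 34.35
eef_pos: [0.4773, 0.1312, 0.2137]
ee_rot: [-3.14, -0.002, 3.047]
force: [-0.7, -0.3, -1.2]
width: 0.0454
```

Call:
{"fn": "move_arm", "kwargs": {"deltas": [[0,0,-9,0,0,0],[0,0,0,0,0,0],[0,0,0,0,0,0],[0,0,0,0,0,0],[0,0,0,0,0,0]]}}

```text
t: 34.77
eef_pos: [0.4784, 0.1322, 0.2085]
ee_rot: [3.14, 0.002, 3.047]
force: [-0.0, 0.2, -0.3]
width: 0.0454
```

Call:
{"fn": "move_arm", "kwargs": {"deltas": [[0,0,-6,0,0,0],[0,0,-5,0,0,0],[0,0,-3,0,0,0],[0,0,0,0,0,0],[0,0,0,0,0,0]]}}

```text
t: 35.18
eef_pos: [0.4779, 0.1317, 0.1929]
ee_rot: [-3.141, -0.001, 3.046]
force: [-0.6, 0.7, -0.6]
width: 0.0457
```

Call:
{"fn": "move_arm", "kwargs": {"deltas": [[0,0,0,0,0,0],[0,0,0,0,0,0],[0,0,0,0,0,0],[0,0,0,0,0,0],[0,0,0,0,0,0]]}}

```text
t: 35.6
eef_pos: [0.478, 0.1318, 0.1932]
ee_rot: [3.141, 0.0, 3.046]
force: [-0.1, 0.1, 0.3]
width: 0.0459
```

Call:
{"fn": "move_arm", "kwargs": {"deltas": [[0,0,0,0,0,0],[0,0,0,0,0,0],[0,0,0,0,0,0],[0,0,10,0,0,0],[0,0,30,0,0,0]], "claw": 40}}

```text
t: 36.02
eef_pos: [0.4767, 0.1309, 0.2303]
ee_rot: [-3.137, -0.006, 3.046]
force: [0.6, 0.8, 0.0]
width: 0.0715
```

Call:
{"fn": "move_arm", "kwargs": {"deltas": [[0,0,40,0,0,0],[-5,0,41,0,0,0],[-10,-10,41,0,0,0],[-15,-25,41,0,0,0],[-5,-30,0,0,0,0]], "claw": 0}}

```text
t: 36.43
eef_pos: [0.4466, 0.0722, 0.3946]
ee_rot: [3.136, 0.01, 3.049]
force: [1.6, 0.4, -1.0]
width: 0.0875
```

```bash
python3 - <<'E'
from h import *
im,KT=look(['bath_tray'],'w14.png')
soap(KT,.019)
E
```

```text
t 36.43 tcp [0.4466 0.0722 0.3946] rpy [179.7   0.6 174.7] q6 -2.26 w 0.0875
point bath_tray 0.98 [310. 235.] [0.4736 0.0671]
soap mask 0.58 3067 ((480.896728515625, 132.42161560058594), (48.56919479370117, 51.51729202270508), 88.20451354980469)
soap mask 0.57 3178 ((466.3835144042969, -3.899932861328125), (51.66259765625, 50.178226470947266), 84.61078643798828)
```

View pics/w14.png

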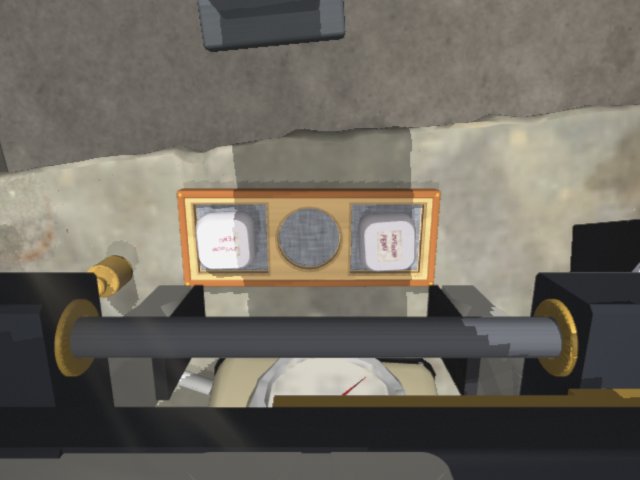

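Both soaps sit in their wells at (225,240) and (389,243), and the middle well is clear at (310,238). I'll calculate its centre, then go for the last bottle.

```bash
python3 - <<'E'
from h import *
print('well c',ray((309.5,237.5),.012,cam('wrist')))
for pos,rpy,px in [((.495,-.2114,.3541),(180,-.1,-179.4),(64,136)),((.5334,-.2395,.3888),(180,-.1,-179.6),(142,63))]:
    st=dict(eef_pos=np.array(pos),ee_rot=np.radians(rpy)); print(ray(px,.12,cam('wrist',st)))
E
```

```text
well c [0.46663652 0.06405211 0.012     ]
[ 0.43094718 -0.33311406  0.12      ]
[ 0.43100591 -0.33332268  0.12      ]
```

Call:
{"fn": "move_arm", "kwargs": {"deltas": [[-4,-41,5,0,0,0],[-4,-41,0,0,0,0],[0,-41,0,0,0,0],[0,-41,0,0,0,0],[0,-41,0,0,0,0]]}}

```text
t: 37.0
eef_pos: [0.4378, -0.1348, 0.3924]
ee_rot: [3.142, 0.0, 3.048]
force: [0.8, 0.7, 0.2]
width: 0.0876
```

Call:
{"fn": "move_arm", "kwargs": {"deltas": [[0,-41,0,0,0,0],[0,-41,0,0,0,0],[0,-41,0,0,0,0],[-3,-41,0,0,0,0],[-3,-30,0,0,0,0]]}}

```text
t: 37.42
eef_pos: [0.4321, -0.3302, 0.3915]
ee_rot: [-3.142, -0.001, 3.046]
force: [0.4, 0.7, -0.3]
width: 0.0877
```

Call:
{"fn": "move_arm", "kwargs": {"deltas": [[0,-8,0,0,0,0],[0,0,0,0,0,0],[0,0,0,0,0,0],[0,0,0,0,0,0],[0,0,0,0,0,0]]}}

```text
t: 37.83
eef_pos: [0.4323, -0.3344, 0.3925]
ee_rot: [3.141, 0.0, 3.048]
force: [-0.6, -0.3, 0.5]
width: 0.0874
```

```bash
python3 - <<'E'
from h import *
im,KT=look(['small_bottle_1','stamp'],'w15.png')
for r in arm.masks_of('small_bottle_1','wrist'):
    if r['score']<.3: continue
    ys,xs=np.nonzero(r['pixels']); print(round(r['score'],2),len(xs),xs.min(),xs.max(),ys.min(),ys.max(),np.round(r['xy']))
    m=r['pixels']&(im.min(2)>130)&(im[:,:,0].astype(int)-im[:,:,2]>15)   # pale cap
    ys,xs=np.nonzero(m)
    if len(xs)>50:
        (cx,cy),rad=cv2.minEnclosingCircle(np.c_[xs,ys].astype(np.float32)); print('cap',cx,cy,rad,ray((cx,cy),.118,KT))
print([np.round(proj((.4315,-.3375,z),KT)) for z in (0,.06,.12)])
E
```

```text
t 37.83 tcp [ 0.4323 -0.3344  0.3925] rpy [180.    0.  174.6] q6 -1.36 w 0.0874
point small_bottle_1 0.89 [320. 323.] [ 0.5398 -0.3402]
point small_bottle_1 0.68 [314. 210.] [ 0.4322 -0.3351]
point stamp 0.69 [204. 244.] [ 0.4543 -0.4364]
0.77 3486 284 341 187 264 [314. 223.]
cap 308.0416564941406 241.0208282470703 26.8795108795166 [ 0.42969717 -0.33843154  0.118     ]
0.73 2171 297 350 304 394 [321. 371.]
cap 325.5 393.0 17.52864646911621 [ 0.53573247 -0.33708261  0.118     ]
[array([312., 209.]), array([311., 224.]), array([310., 245.])]
```

Call:
{"fn": "move_arm", "kwargs": {"deltas": [[-1,-1.5,-20,0,0,0],[0,0,-35,0,0,0],[0,0,-35,0,0,0],[0,0,-35,0,0,0],[0,0,-30,0,0,0]]}}

```text
t: 38.45
eef_pos: [0.4306, -0.3364, 0.2359]
ee_rot: [3.141, 0.0, 3.047]
force: [0.1, -0.3, -1.4]
width: 0.0879
```

Call:
{"fn": "move_arm", "kwargs": {"deltas": [[0,0,-12,0,0,0],[0,0,0,0,0,0],[0,0,0,0,0,0],[0,0,0,0,0,0],[0,0,0,0,0,0]]}}

```text
t: 38.87
eef_pos: [0.4317, -0.3372, 0.2272]
ee_rot: [-3.141, 0.003, 3.047]
force: [0.7, 0.4, 0.1]
width: 0.0875
```

Call:
{"fn": "move_arm", "kwargs": {"deltas": [[0,0,0,0,0,0],[0,0,0,0,0,0],[0,0,0,0,0,0],[0,0,0,0,0,0],[0,0,0,0,0,0]], "claw": 255, "squeeze": 15}}

```text
t: 39.28
eef_pos: [0.4309, -0.337, 0.2257]
ee_rot: [-3.142, 0.0, 3.046]
force: [-1.0, 0.0, 0.8]
width: 0.0599
```

Call:
{"fn": "move_arm", "kwargs": {"deltas": [[0,0,0,0,0,0],[0,0,0,0,0,0],[0,0,0,0,0,0],[0,0,0,0,0,0],[0,0,0,0,0,0]]}}

```text
t: 39.7
eef_pos: [0.4309, -0.337, 0.2254]
ee_rot: [3.142, -0.0, 3.046]
force: [0.7, -0.2, -0.1]
width: 0.0407
```

Call:
{"fn": "move_arm", "kwargs": {"deltas": [[0,0,20,0,0,0],[0,0,40,0,0,0],[0,5,35,0,0,0],[0,20,15,0,0,0],[0,35,0,0,0,0]]}}

```text
t: 40.12
eef_pos: [0.4323, -0.2784, 0.3394]
ee_rot: [-3.139, 0.007, 3.045]
force: [1.9, 1.3, -1.4]
width: 0.0407
```

Call:
{"fn": "move_arm", "kwargs": {"deltas": [[0,40,0,0,0,0],[0,40,0,0,0,0],[0,40,0,0,0,0],[0,40,0,0,0,0],[0,40,0,0,0,0]]}}

```text
t: 40.53
eef_pos: [0.4302, -0.0754, 0.3356]
ee_rot: [3.141, 0.0, 3.046]
force: [2.2, -0.1, -0.6]
width: 0.0409
```

Call:
{"fn": "move_arm", "kwargs": {"deltas": [[5,40,0,0,0,0],[5,40,0,0,0,0],[10,35,0,0,0,0],[10,20,0,0,0,0],[11,7,0,0,0,0]]}}

```text
t: 40.95
eef_pos: [0.4721, 0.0678, 0.3356]
ee_rot: [3.141, 0.0, 3.05]
force: [-0.1, 0.3, -0.7]
width: 0.0408
```

Call:
{"fn": "move_arm", "kwargs": {"deltas": [[0,0,-20,0,0,0],[0,0,-30,0,0,0],[0,0,-15,0,0,0],[0,0,0,0,0,0],[0,0,0,0,0,0]]}}

```text
t: 41.37
eef_pos: [0.4719, 0.0645, 0.27]
ee_rot: [-3.14, -0.002, 3.046]
force: [0.7, -0.2, -1.7]
width: 0.0409
```

```bash
python3 - <<'E'
from h import *
im,KT=look(['bath_tray'],'w16.png')
g=im[150:270,60:560].astype(int)
# near rim: orange-brown pixels, top edge per column
o=(im[:,:,0].astype(int)-im[:,:,2]>70)&(im[:,:,0]>120)
s=arm.grab_frame('scene'); save('s16.png',s); K2=cam('scene')
for k in ('bath_tray','small_bottle_1'):
  for r in arm.spot_point(k,'scene'):
    if r['score']>.3: print(k,round(r['score'],2),ray(r['xy'],0 if k=='bath_tray' else .034,K2))
top=cv2.resize(im[150:270,100:540],(440,120)); big=cv2.resize(s[170:280,230:350],(480,440))
c=np.zeros((600,480,3),np.uint8); c[:440]=big; c[460:580,:440]=top; save('c16.png',c)
E
```

```text
t 41.37 tcp [0.4719 0.0645 0.27  ] rpy [-1.799e+02 -1.000e-01  1.745e+02] q6 -2.22 w 0.0409
small_bottle_1 0.78 [0.47896867 0.08064706 0.034     ]
small_bottle_1 0.68 [ 0.51989177 -0.35633486  0.034     ]
```

Call:
{"fn": "move_arm", "kwargs": {"deltas": [[0,0,-15,0,0,0],[0,0,-10,0,0,0],[0,0,-6,0,0,0],[0,0,0,0,0,0],[0,0,0,0,0,0]]}}

```text
t: 42.03
eef_pos: [0.4721, 0.065, 0.2399]
ee_rot: [-3.142, 0.0, 3.047]
force: [-0.8, 0.6, -1.3]
width: 0.0408
```

Call:
{"fn": "move_arm", "kwargs": {"deltas": [[0,0,-4,0,0,0],[0,0,-2.5,0,0,0],[0,0,0,0,0,0],[0,0,0,0,0,0],[0,0,0,0,0,0]]}}

```text
t: 42.45
eef_pos: [0.472, 0.065, 0.2331]
ee_rot: [3.142, 0.0, 3.046]
force: [0.2, 0.0, -1.2]
width: 0.0408
```

Call:
{"fn": "move_arm", "kwargs": {"deltas": [[0,0,-1.5,0,0,0],[0,0,-0.8,0,0,0],[0,0,0,0,0,0],[0,0,0,0,0,0],[0,0,0,0,0,0]]}}

```text
t: 42.87
eef_pos: [0.4722, 0.0652, 0.2312]
ee_rot: [3.141, 0.001, 3.047]
force: [-2.0, 1.1, 5.2]
width: 0.0407
```

Call:
{"fn": "move_arm", "kwargs": {"deltas": [[0,0,0,0,0,0],[0,0,0,0,0,0],[0,0,0,0,0,0],[0,0,0,0,0,0],[0,0,0,0,0,0]], "claw": 50}}

```text
t: 43.28
eef_pos: [0.4719, 0.0649, 0.2306]
ee_rot: [-3.141, -0.0, 3.046]
force: [0.9, 0.2, 0.4]
width: 0.0678
```

Call:
{"fn": "move_arm", "kwargs": {"deltas": [[0,0,20,0,0,0],[0,0,35,0,0,0],[0,0,40,0,0,0],[0,0,40,0,0,0],[0,0,40,0,0,0]]}}

```text
t: 43.7
eef_pos: [0.4714, 0.0647, 0.4076]
ee_rot: [-3.141, -0.0, 3.046]
force: [0.9, 0.1, -0.4]
width: 0.0706
```

Call:
{"fn": "move_arm", "kwargs": {"deltas": [[-20,0,0,0,0,0],[-30,0,0,0,0,0],[-30,0,0,0,0,0],[0,0,0,0,0,0],[0,0,0,0,0,0]]}}

```text
t: 44.12
eef_pos: [0.3907, 0.0647, 0.4063]
ee_rot: [3.14, 0.001, 3.048]
force: [-0.3, 0.5, 0.4]
width: 0.0707
```

```bash
python3 - <<'E'
from h import *
st=arm.get_state(); w=arm.grab_frame('wrist'); save('w17.png',w)
t=arm.grab_frame('top'); s=arm.grab_frame('scene'); save('s17.png',s)
a=cv2.resize(s[150:390,200:520],(800,600)); b=cv2.resize(w[100:400,100:560],(300,196)); a[404:,:300]=b; save('c17.png',a)
for k in ('tonic_tray','bath_tray','syrup','small_bottle_1','soap_1','stamp','brass_weight'):
  for n in ('wrist','scene'):
    K=cam(n,st)
    for r in arm.spot_point(k,n):
      if r['score']>.3: print(k,n,round(r['score'],2),np.round(r['xy']),np.round(ray(r['xy'],.006,K)[:2],3))
E
```

```text
bath_tray scene 0.95 [295. 228.] [0.471 0.052]
syrup scene 0.64 [412. 285.] [ 0.545 -0.256]
small_bottle_1 wrist 0.8 [322. 296.] [0.475 0.064]
small_bottle_1 scene 0.7 [443. 310.] [ 0.542 -0.344]
small_bottle_1 scene 0.64 [291. 222.] [0.479 0.076]
soap_1 wrist 0.97 [397. 295.] [0.481 0.135]
soap_1 wrist 0.79 [250. 296.] [ 0.468 -0.004]
soap_1 scene 0.82 [310. 239.] [ 0.473 -0.   ]
soap_1 scene 0.5 [279. 210.] [0.485 0.134]
stamp scene 0.81 [453. 364.] [ 0.453 -0.442]
brass_weight wrist 0.47 [145. 322.] [ 0.486 -0.108]
brass_weight scene 0.47 [349. 266.] [ 0.482 -0.126]
```

View pics/c17.png

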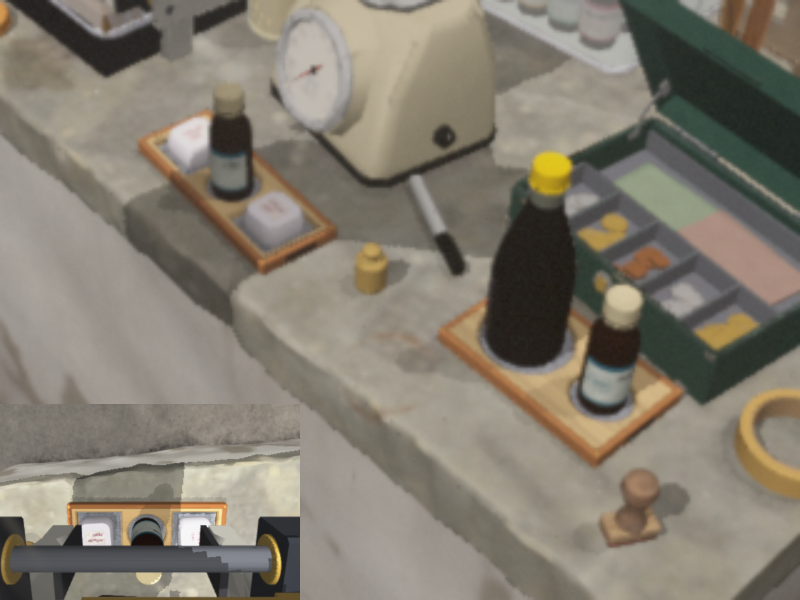

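The final view shows the syrup at (528,330) and a small bottle at (607,380) upright in the tonic tray. The other small bottle at (230,170) and both soaps, at (190,140) and (273,218), are in the bath tray. The brass weight and stamp are standing, and the arm is clear.

```bash
python3 -c "
from station import arm
print(arm.get_state()['force']); print(arm.job_done())"
```

```text
[-0.18921816 -0.26873984 -0.20290576]
the job is handed in; nothing more can be done
None
```

Both trays are made up and the job is handed in, at about 44 s of the 109 s allowed. The tonic tray has the syrup and one small bottle. The bath tray has a soap in each square well and the other small bottle in the middle.

- **Seating:** All three bottles reached the well floor before I let go, at the expected height and with only light contact. The soaps were let go about 1–2 mm above the floor, and the wrist view afterwards showed both lying in their wells.
- **Final picture:** All three bottles stand upright in their wells, the stamp and the brass weight are still standing, and the arm was clear and touching nothing.
- **Disagreements:** The scene camera's network put the bath tray and its bottle up to about 13 mm off in y from the close wrist-camera positions, so I relied on the wrist camera. In the last check, the networks did not report the tonic tray in either picture or the bath tray in the wrist picture. The pictures themselves show both.

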